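# Click the reflector cube into its slider and lift the slider off its cradle

### The arm

A 6-joint arm with a two-finger parallel gripper is mounted at the origin on a cart in front of the work surface, level with it; the furniture and walls round the work are solid. World frame = base frame: x ahead of the robot, y to its left, z up, the work surface at z = 0. Lengths are in m, angles in rad, forces in N, time in s.
With the tool pointing down it reaches from about 0.35 to 0.85 m from the base axis. Payload 8.1 kg.
Tool frame: the origin (TCP) lies at the very end of the fingers, on their centre line; the grasp point (between the pads) lies 19 mm behind it; z points along the fingers, y is the line along which they close (so a half turn about z gives the same grasp; the last joint's range is limited). The gripper opens to 93 mm and grips with 3 to 60 N. Pads are 15 mm wide; open, the fingers measure 128 mm over their backs; the gripper's body (75 mm by 188 mm) begins 65 mm behind the grasp point.
Start: joints at [-1.388, 0.13, 1.488, -0, 1.523, -0.085], TCP at [0.159, -0.579, 0.219] pointing down, gripper open.
Joint ranges: [-2.96, 2.96], [-0.89, 2.26], [0.02, 2.5], [-1.34, 4.48], [0, 2.73], [-2.66, 2.66]. Speed limits (rad/s): [2.39, 2.39, 2.79, 3.14, 3.14, 3.14].

### API

Orientations are given as a unit quaternion [x, y, z, w].
In Python, from plant import manip, vision gives the robot as it stands.
- The arm moves only by the tool drive_tool, never from a script. Its argument "moves" is a list of rows, each a list of 5 numbers: the shift along the tool's x, y, z in m, then the turn about the tool's z in rad, then the closure, from 0 (fully open) to 1 (shut). In form: [[tx, ty, tz, yaw, jaw], ...]. A call has 1 to 20 rows; each row shifts and turns the commanded pose from where the row before left it, along the tool's axes as they then stand; what a row does not reach is not made up. A row lasts 1/8 s, in which the tool goes at most 62.5 mm and 10.7 degrees, less where a joint would pass 70% of its speed; a pose out of reach is approached as far as the arm can. A call is refused whole if a number of a shift passes 0.0625 or a number of a turn 0.188, either way. A call with a gripper value outside its range is refused whole. The fingers move at their own pace and stop on an object; the grip force is fixed at half the most. Time passes only in rows, so rows that do not move let the fingers close. It gives the time, the measured TCP pose, the force, the opening and the grip force at its end, in the units of the state.
- manip.get_state(): the state, without advancing time (a new reading comes with each control period).
- vision.snapshot(name): name is "scene" or "top"; returns a dict with "color" (420x560x3 uint8, red, green, blue), "range_z" (420x560 float32, m along the optical axis (not along the pixel's ray), 0 where there is no reading), "camera_matrix" (3x3 intrinsics, pixels), "R" (3x3) and "t" (3): a world point X has camera coordinates R X + t. Camera axes: x right, y down, z forward; pixel columns grow to the right and rows downward; lengths in m; the calibration is good to about 2 mm. A picture is of the moment at which its call begins.
- manip.job_done(): hands the job in; it is judged then, once.
The state is a dict: "t": time; "qpos": joint angles; "joint_vel": joint speeds; "effort": joint torques, N m; "position": TCP position; "ee_rot": TCP orientation; "force": force on the tool from outside, world axes, zero at the start; "torque": the same for the moment, N m; "finger_gap": finger opening in m; "grasp_force": force on a finger pad.
Only numpy, scipy, OpenCV 4.12 (cv2) and the standard library are available. Lean on these libraries where they do the work, as an engineer would, in place of code of your own. Each camera call takes 0.05 s, during which the arm holds its last target. There are 200 camera calls.

### The job

Slide the loose reflector cube in along the slide way at the open left end of the microscope's cube slider until it is fully home and the spring ball clicks into the notch of its foot, with the slider lying in its cradle. Let go of the cube, then take the slider by its carrying handle, lift it clear of the cradle and finish while still holding it there, level and steady, at least 8 cm up, with the cube still clicked home. Never tip the slider or knock the cube over, and leave the other things on the table where they are.

Things in the scene. Friction and masses are not known exactly. Their poses are not given: they have to be found in the camera images.
- cube_center (a point): Centre of the loose cube, 21 mm above its underside: black block 46 mm long (y), 38 mm wide (x), 42 mm high, a round window in each long side and the top. Its lowest 6 mm are a foot 50 mm wide (x), flush at the ends, tapered at the corners, notched half-way along each side. Works either way round. 0.1 to 0.15 kg. Grip over the 46 mm length (flat all the way down) or over the width above the foot.
- station (a point): Middle of the floor of the empty slide way; the cube is home when the middle of its underside is here and their y axes are parallel. Axes are the slider's: y points out of the open end, so the cube goes in along -y. Guides leave 0.8 mm play each side; their lips, 8 to 12 mm above the floor and 44 mm apart, begin at y = 18 mm, flared horns at y = 34 mm. Two 6 mm high stops end the travel.
- slider_grip (a point): Centre of the slider's handle, a black bar 64 mm (x) x 14 mm (y) x 18 mm high on two pins, 74 mm above the slider's underside. It stands between the two slide ways, 56 mm from the middle of each; the cube tops are 50 mm above the slider's underside. Axes are the slider's, z up, y toward the open end.
- slider: The slider: aluminium plate 172 mm (y) x 66 mm (x) x 8 mm, origin at the centre of its underside. Slide way at each end: the one at +y is empty, the one at -y has a like cube screwed fast in it. About 0.4 kg; nearly balanced under the handle once the loose cube is in.
- cube: The loose cube, origin at the centre of its underside, axes as for cube_center. It stands at the left end of the table in front of a display unit (17 cm high, beyond x = 0.52 m, from y = 0.21 to 0.46 m), or at the right end in front of the magnet stage, beyond black leads that rise to 22 cm between y = -0.28 and -0.38 m. Hoses up to 9 cm high cross the table between y = 0 and -0.2 m.
- detent (a joint): Spring ball in the near side guide of the empty slide way, travel in m: 0 is fully out (way empty, or ball in the cube's notch), about 0.003 is pushed back by the foot on its way in. Pushing the cube past it takes about 5 to 12 N.
- cradle: Dark cradle fixed on the table, origin on the table under the middle of the slider's pocket, y along its length, z up. The slider lies in a pocket 8 mm deep, its underside 8 mm above the table, with 1.5 mm play all round, free to be lifted straight up.
- ledge (a point): Middle of the top of the cradle's loading ledge, 62 mm (x) x 52 mm (y), 16.5 mm above the table, 114 mm along +y from the cradle's origin, in line with the empty slide way and 0.5 mm above its floor: the cube can be stood here and pushed straight in along -y.
- objective_can_mid (a point): Bystander, half-way up: round objective canister, diameter 42 mm, 62 mm high, black below and white above.
- jar_1_mid (a point): Bystander, half-way up: small jar with a black lid, diameter 49 mm, 58 mm high.
- jar_2_mid (a point): Bystander, half-way up: another such jar with a black lid, diameter 49 mm, 58 mm high.
- clamp_fork_mid (a point): Bystander, half-way up: small flat black clamp fork, 60 x 24 x 8 mm.

How it is judged:
On the way, in this order (a step that is already met when the one before it is completed fails the run):
1. the cube is fully home in the slide way with the spring ball in its notch, let go, the slider still in its cradle (y of cube in the frame of station between -0.0025 and 0.0025 m and x of cube in the frame of station between -0.0025 and 0.0025 m and z of cube in the frame of station below 0.003 m and value of joint detent below 0.0015 m and contact force between the fingers and cube below 0.1 N and z of slider in the frame of cradle below 0.011 m), for 0.2 s.
2. the slider hangs in the fingers clear of the cradle, level (z of slider in the frame of cradle above 0.078 m and angle between slider's own z axis and vertical below 0.12 rad and contact force between the fingers and slider above 1 N), for 0.5 s.
At the end, for the whole second after the job is handed in: The slider is held in the fingers with its underside at least 78 mm above the table (7 cm above its seat), within 7 degrees of level, nearly still, off the cradle; the cube is home within 2.5 mm with the ball in its notch and is not touched by the fingers (all of step 2 and linear speed of slider below 0.02 m/s and angular speed of slider below 0.15 rad/s and contact force between the fingers and cube below 0.1 N and contact force between slider and cradle below 0.1 N and y of cube in the frame of station between -0.0025 and 0.0025 m and x of cube in the frame of station between -0.0025 and 0.0025 m and z of cube in the frame of station between -0.002 and 0.003 m and value of joint detent below 0.0015 m); the arm keeps its last pose, push and grip.
It fails at once if the slider is tipped by more than 17 degrees (angle between slider's own z axis and vertical above 0.3 rad).
It fails at once if the cube is knocked over (angle between cube's own z axis and vertical above 0.7 rad).
It fails at once if a bystander is pushed away by more than 3 cm (distance of any of objective_can_mid, jar_1_mid, jar_2_mid, clamp_fork_mid from where it was at the start of the episode above 0.03 m).
It also fails if it takes over 72 s, if anything falls off the work surface, if the arm or the gripper's body presses on something with over 40 N, if the wrist force passes 120 N, or if a joint passes its speed limit or range.

## Working session

There is one attempt and no reset: what is moved stays moved. The work goes in short steps, Python scripts to look and compute and a tool call to move; the robot and the scene stay as the last step left them, time stands still between calls to the robot, and variables do not carry over. Pictures are saved under pics/ and viewed, at most 10 in all, crops included, and the job is handed in when it is done.

Besides the shell and the picture viewer there is one more tool, called after "Emit:" as name(argument=value, ...) on one line, values as JSON. drive_tool: Moves the arm, as the interface text tells. Its arguments: {"type":"object","properties":{"moves":{"type":"array","items":{"type":"array","items":{"type":"number"}}}},"required":["moves"]}

```bash
mkdir -p pics; cat > h.py <<'E'
from plant import manip, vision
import numpy as np, cv2
def snap(n):
    s=vision.snapshot(n); return s
def world(s):
    K=s['camera_matrix'];z=s['range_z'];v,u=np.mgrid[:z.shape[0],:z.shape[1]]
    c=np.stack([(u-K[0,2])/K[0,0]*z,(v-K[1,2])/K[1,1]*z,z],-1)
    P=(c-s['t'])@s['R']; P[z==0]=np.nan
    return P
def st():
    s=manip.get_state()
    print({k:np.round(s[k],4).tolist() for k in ('t','qpos','position','ee_rot','force','finger_gap','grasp_force')})
E
python3 - <<'E'
from h import *
st()
for n in('scene','top'):
    s=snap(n);np.savez(n+'0.npz',**s);cv2.imwrite(f'pics/{n}0.png',s['color'][:,:,::-1])
    print(n,np.round(-s['R'].T@s['t'],3),np.round(s['R'],3).tolist(),s['camera_matrix'].tolist())
E
```

```text
{'t': 0.0, 'qpos': [-1.3884, 0.1311, 1.4893, -0.0, 1.523, -0.0854], 'position': [0.1587, -0.578, 0.2176], 'ee_rot': [0.991, 0.1335, -0.0001, -0.0009], 'force': [0.1699, -0.3726, 0.7484], 'finger_gap': 0.0931, 'grasp_force': 0.0}
scene [ 0.057 -0.888  1.023] [[0.902, -0.431, 0.015], [-0.297, -0.647, -0.702], [0.312, 0.629, -0.712]] [[469.8359151156218, 0.0, 277.4526863848668], [0.0, 469.8359151156218, 197.5959006494414], [0.0, 0.0, 1.0]]
top [ 0.239 -0.02   1.635] [[-0.021, -1.0, 0.016], [-0.986, 0.018, -0.163], [0.163, -0.019, -0.986]] [[546.4784438658689, 0.0, 282.3622097506786], [0.0, 546.4784438658689, 206.83721441298866], [0.0, 0.0, 1.0]]
```

View pics/scene0.png

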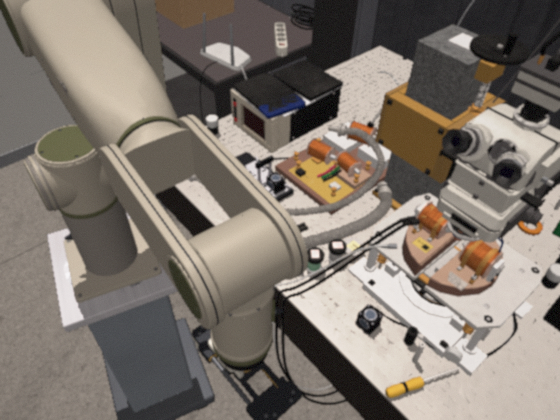

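View pics/top0.png

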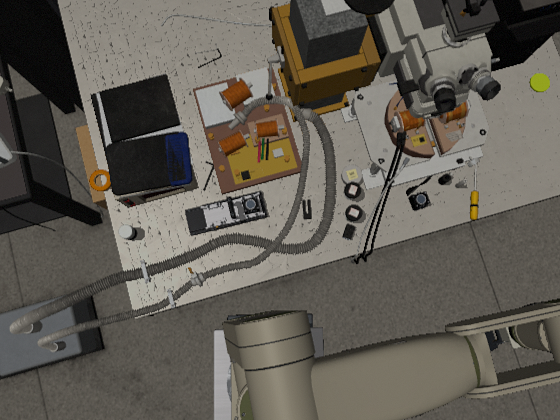

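The cube is at top (419,199) and scene (370,318), at the right end beyond the leads. The cradle with slider is around top (228,213), with its ledge to the left. I'll enlarge both areas next.

```bash
python3 - <<'E'
from h import *
s=dict(np.load('top0.npz'));P=world(s);im=s['color'][:,:,::-1]
a=cv2.resize(im[180:250,175:285],None,fx=7,fy=7,interpolation=cv2.INTER_CUBIC)[:,:770]
b=cv2.resize(im[155:225,340:490],None,fx=5,fy=5,interpolation=cv2.INTER_CUBIC)
cv2.imwrite('pics/a.png',a);cv2.imwrite('pics/b.png',b)
for (u,v) in [(419,199),(413,210),(430,207),(445,180),(353,190),(354,213),(348,232),(306,209),(380,200),(370,230),(390,165),(195,220),(230,213),(250,205),(215,215),(262,200),(320,230),(300,200)]:
    print(u,v,np.round(P[v,u],4))
E
```

```text
419 199 [ 0.5188 -0.4576  0.0409]
413 210 [ 0.4918 -0.4475  0.0034]
430 207 [ 0.5023 -0.504  -0.0104]
445 180 [ 0.5726 -0.5355  0.0529]
353 190 [ 0.5455 -0.2588  0.0615]
354 213 [ 0.4773 -0.2591  0.0596]
348 232 [ 0.427  -0.2455  0.0148]
306 209 [ 0.5016 -0.1229 -0.0022]
380 200 [ 0.5079 -0.3296  0.0978]
370 230 [ 0.4294 -0.3082  0.0346]
390 165 [ 0.599  -0.3533  0.1447]
195 220 [0.4713 0.2105 0.0168]
230 213 [0.4794 0.1006 0.0886]
250 205 [0.507  0.0445 0.0569]
215 215 [0.4847 0.1505 0.0212]
262 200 [0.5286 0.0099 0.0156]
320 230 [ 0.433  -0.1608  0.0282]
300 200 [ 0.5208 -0.1028  0.0482]
```

View pics/a.png

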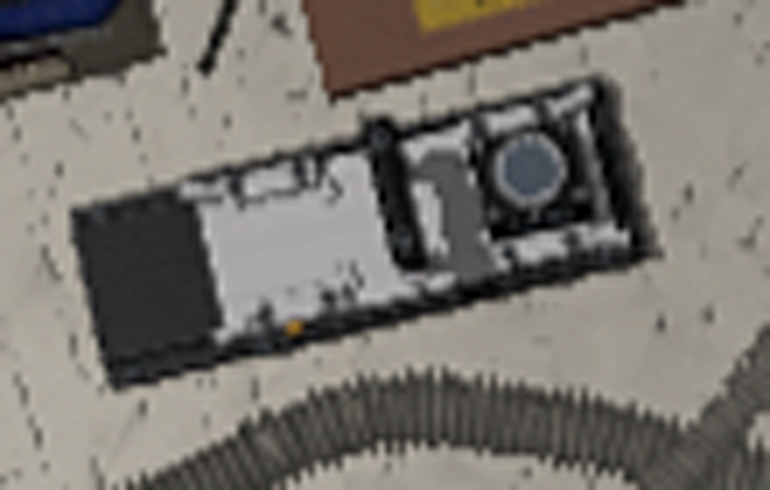

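View pics/b.png

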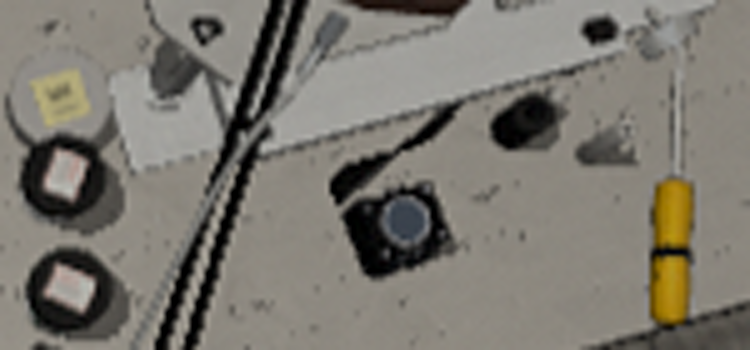

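The slider lies with its open end to the left. In crop a, the handle bar runs (378,130)–(408,265), the fixed cube's window is at (528,168), and the ledge's left edge runs (75,210)–(115,388). The loose cube's window is at about (421,199) in the full picture, and its yaw is roughly 15–20°. The next step is to measure these from depth in both views.

```bash
python3 - <<'E'
from h import *
def rect(n,p):
    if len(p)<5: print(n,len(p));return
    r=cv2.minAreaRect((p[:,:2]*1000).astype(np.float32)); print(n,len(p),'c',np.round(r[0],1),'size',np.round(r[1],1),'ang',round(r[2],1),'zmed',np.round(np.median(p[:,2]),4),'mean',np.round(p.mean(0),4))
for n in('top','scene'):
    s=dict(np.load(n+'0.npz'));P=world(s);c=s['color'].astype(int)
    X,Y,Z=P[...,0],P[...,1],P[...,2]
    box=(abs(X-.515)<.05)&(abs(Y+.46)<.045)
    print(n,'table z',np.nanmedian(Z[(abs(X-.45)<.03)&(abs(Y+.45)<.05)]))
    rect('cube z>.036',P[box&(Z>.036)&(Z<.05)]); rect('cube z>.01',P[box&(Z>.012)&(Z<.05)])
    b2=box&(Z>.035)&(Z<.05)&(c.min(-1)>70);rect('window',P[b2])
    if n=='top': rect('dark',P[box&(c.max(-1)<60)])
    bx=(abs(X-.5)<.09)&(Y>-.03)&(Y<.25)
    rect('handle',P[bx&(Z>.074)&(Z<.1)])
    rect('fixed top',P[bx&(Z>.05)&(Z<.066)&(Y<.07)])
    rect('fixwin',P[bx&(Z>.05)&(Z<.066)&(Y<.07)&(c.min(-1)>70)])
    rect('ledge',P[bx&(Z>.010)&(Z<.023)&(c.max(-1)<75)&(Y>.17)])
    rect('cradle all',P[bx&(Z>.010)&(Z<.1)])
    # cradle: colours dark or bright raised
s=dict(np.load('top0.npz'));P=world(s)
print(np.round(P[190:236:3,190:270:5,2]*1000).astype(object))
E
```

```text
top table z 0.00014054202142992154
cube z>.036 187 c [ 519.7 -462.1] size [39.9 47.3] ang 15.1 zmed 0.0423 mean [ 0.5189 -0.462   0.0423]
cube z>.01 271 c [ 518.2 -462.3] size [93.3 52.1] ang 18.5 zmed 0.04 mean [ 0.5219 -0.4567  0.0356]
window 44 c [ 522.8 -466. ] size [33.4 37.7] ang 19.0 zmed 0.0423 mean [ 0.5225 -0.4644  0.0423]
dark 236 c [ 528.9 -457.9] size [70.9 50.1] ang 19.4 zmed 0.0249 mean [ 0.5216 -0.4537  0.0256]
handle 142 c [535.3 155.7] size [187.7  50.2] ang 57.1 zmed 0.0905 mean [0.5117 0.1215 0.0897]
fixed top 202 c [465.4  23. ] size [141.3  50.9] ang 25.0 zmed 0.0585 mean [0.5093 0.0432 0.0583]
fixwin 79 c [464.7  21.9] size [142.8  37.1] ang 30.0 zmed 0.0597 mean [0.5095 0.043  0.0592]
ledge 389 c [501.5 205. ] size [136.8  71.1] ang 10.3 zmed 0.0167 mean [0.4754 0.2077 0.0165]
cradle all 2759 c [499.7 110. ] size [180.2 277.6] ang 0.7 zmed 0.021 mean [0.5003 0.1139 0.0278]
scene table z -0.0010481390825563012
cube z>.036 302 c [ 519.4 -462.2] size [42.  46.4] ang 18.1 zmed 0.0422 mean [ 0.518  -0.4632  0.042 ]
cube z>.01 442 c [ 528.2 -458.5] size [64.4 48.7] 
[... 1209 characters left out ...]
 21.0 18.0 19.0 89.0 20.0 14.0 56.0 47.0 22.0
  19.0 24.0]
 [20.0 17.0 18.0 17.0 13.0 19.0 16.0 13.0 18.0 92.0 nan 19.0 29.0 22.0
  26.0 12.0]
 [10.0 9.0 14.0 20.0 13.0 16.0 21.0 16.0 24.0 76.0 18.0 22.0 27.0 15.0
  15.0 -2.0]
 [18.0 17.0 19.0 9.0 18.0 22.0 19.0 19.0 15.0 14.0 11.0 18.0 18.0 -1.0
  -4.0 1.0]
 [27.0 13.0 23.0 16.0 30.0 27.0 31.0 16.0 7.0 17.0 1.0 -3.0 -2.0 5.0 3.0
  -3.0]
 [16.0 12.0 20.0 13.0 30.0 10.0 19.0 17.0 -1.0 -2.0 0.0 4.0 2.0 1.0 2.0
  2.0]
 [11.0 18.0 17.0 8.0 18.0 6.0 -8.0 2.0 -4.0 5.0 2.0 -1.0 4.0 1.0 -9.0
  -4.0]
 [11.0 8.0 9.0 5.0 2.0 6.0 6.0 -5.0 1.0 -5.0 1.0 -0.0 5.0 5.0 -2.0 3.0]
 [5.0 -3.0 3.0 2.0 -3.0 5.0 -1.0 30.0 25.0 35.0 38.0 35.0 22.0 -1.0 3.0
  -4.0]]
```

```bash
cat >> h.py <<'E'
def cast(s,uv,h):
    uv=np.atleast_2d(uv).astype(float);K=s['camera_matrix']
    d=np.c_[(uv-K[[0,1],[2,2]])/K[0,0],np.ones(len(uv))]@s['R']; o=-s['R'].T@s['t']
    return o+d*((h-o[2])/d[:,2])[:,None]
def proj(s,X):
    q=np.atleast_2d(X)@s['R'].T+s['t'];return q[:,:2]/q[:,2:]*s['camera_matrix'][0,0]+s['camera_matrix'][[0,1],[2,2]]
E
python3 - <<'E'
from h import *
S={n:dict(np.load(n+'0.npz')) for n in('top','scene')}
for n,s in S.items():
    c=s['color'].astype(int);g=c.max(-1);mn=c.min(-1)
    def near(X,r):
        uv=proj(s,X)[0];v,u=np.mgrid[:420,:560];return np.hypot(u-uv[0],v-uv[1])<r
    for nm,X in(('loose',(.5195,-.462,.042)),('fixed',(.5105,.0425,.058))):
        # blueish window
        m=near(X,14)&(c[...,2]-c[...,0]>8)&(g>55)
        k,l,stt,ce=cv2.connectedComponentsWithStats(m.astype(np.uint8))
        i=1+np.argmax(stt[1:,4]) if k>1 else 0
        print(n,nm,'px',np.round(ce[i],1),stt[i],'->',np.round(cast(s,ce[i],X[2]),4))
    # dark blob of loose cube
    m=near((.5195,-.462,.03),28)&(g<62)
    print(n,'loose dark px');
    X=(.48,.1,.09)
    P=world(s);h=(P[...,2]>.075)&(P[...,2]<.105)&(np.hypot(P[...,0]-.485,P[...,1]-.1)<.05)&(g<60)
    h=cv2.morphologyEx(h.astype(np.uint8),cv2.MORPH_CLOSE,np.ones((3,3)))
    v,u=np.nonzero(h);q=cast(s,np.c_[u,v],.091)[:,:2]*1000
    r=cv2.minAreaRect(q.astype(np.float32));print(n,'handle',len(q),np.round(r[0],1),np.round(r[1],1),round(r[2],1),q.mean(0).round(1))
    mm=q-q.mean(0);w,V=np.linalg.eigh(mm.T@mm);print('axis deg',np.degrees(np.arctan2(V[1,1],V[0,1])))
# crop of scene
im=S['scene']['color'][:,:,::-1]
a=cv2.resize(im[140:205,225:300],None,fx=7,fy=7,interpolation=cv2.INTER_CUBIC)
b=cv2.resize(im[295:345,340:400],None,fx=7,fy=7,interpolation=cv2.INTER_CUBIC)
o=np.zeros((455,525,3),np.uint8);o[:350,:420]=b
cv2.imwrite('pics/c.png',cv2.resize(np.hstack([a,o]),None,fx=.76,fy=.76))
E
```

```text
top loose px [420.6 198.6] [417 195   8   8  54] -> [[ 0.5197 -0.4622  0.042 ]]
top fixed px [250.1 203.7] [246 200   9   8  55] -> [[0.5107 0.0442 0.058 ]]
top loose dark px
top handle 98 [496.5  97.3] [61.9 13.4] 12.7 [496.6  97.7]
axis deg -166.96944460583174
scene loose px [370.  314.2] [365 310  11   9  64] -> [[ 0.5195 -0.4616  0.042 ]]
scene fixed px [275.3 177.1] [272 175   8   5  32] -> [[0.5117 0.0463 0.058 ]]
scene loose dark px
scene handle 75 [494.2  89. ] [61.1 18.2] 12.6 [493.1  88.6]
axis deg -165.33673440265108
```

View pics/c.png

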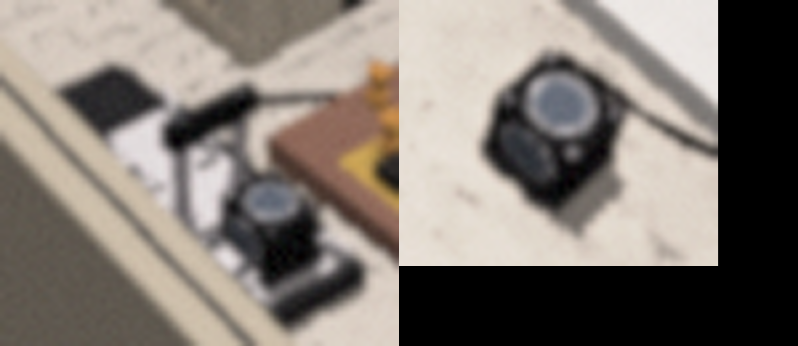

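The scene crop shows the side window on the cube's robot-facing long side, so the cube's y is close to the slider's y (about 15°). The handle and fixed cube are also clear there. I'll refine the yaws from the edges and check clearance to the leads.

```bash
cat >> h.py <<'E'
def tool(target,yaw=None):
    from scipy.spatial.transform import Rotation as R
    s=manip.get_state();M=R.from_quat(s['ee_rot']).as_matrix()
    d=np.array(target)-s['position'];print('tool shift',np.round(M.T@d,4),'toolx yaw',np.round(np.degrees(np.arctan2(M[1,0],M[0,0])),2),'tilt',np.round(M[:,2],4))
E
python3 - <<'E'
from h import *
s=dict(np.load('top0.npz'));c=s['color'].astype(int);g=c.max(-1).astype(np.uint8)
# far edge of cradle/ledge: table(bright)->dark, scan down columns; subpixel at half level
def edge(u0,u1,v0,v1,up=False):
    pts=[]
    for u in range(u0,u1):
        lin=(u-u0)/(u1-u0); col=g[:,u].astype(float)
        a=int(v0+(v1-v0)*lin); seg=col[a-6:a+7]; d=np.diff(seg); i=np.argmax(d) if up else np.argmin(d)
        w=abs(d[max(i-1,0):i+2]); pts.append((u,a-6+max(i-1,0)+.5+(w*np.arange(len(w))).sum()/w.sum()))
    return np.array(pts)
def fit(p,h):
    q=cast(s,p,h)[:,:2];l=cv2.fitLine(q.astype(np.float32),cv2.DIST_HUBER,0,.001,.001).ravel();l[:2]*=np.sign(l[1])
    return q,l
for nm,a,h,up in(('far edge',(187,228,210,199.5),.0165,False),('near bottom',(193,267,235,217.5),.0,True)):
    q,l=fit(edge(*a,up=up),h);print(nm,'yaw',np.degrees(np.arctan2(-l[0],l[1])),'pt',l[2:])
# ledge: dark/bright slider boundary and left end
for nm,u0,u1,rows in(('left end',180,196,range(212,232)),('ledge/plate',198,212,range(210,226))):
    p=[]
    for v in rows:
        d=np.diff(g[v,u0:u1].astype(float));i=np.argmin(d) if nm=='left end' else np.argmax(d);p.append((u0+i+.5,v))
    q,l=fit(np.array(p),.0165);print(nm,'xdir yaw',np.degrees(np.arctan2(l[1],l[0]))%180,'pt',l[2:])
# leads
P=world(s);m=(P[...,2]>.05)&(P[...,2]<.4)&(P[...,0]>.4)&(P[...,0]<.6)&(P[...,1]<-.27)&(P[...,1]>-.6)&~(np.hypot(P[...,0]-.52,P[...,1]+.462)<.035)
for x in np.arange(.4,.6,.02):
    k=m&(abs(P[...,0]-x)<.01)
    if k.any(): q=P[k];print(round(x,2),len(q),'ymin at',np.round(q[q[:,1].argmin()],3),'z max',np.round(q[q[:,2].argmax()],3))
# cube top edges: silhouette
m=((g<75)|((c[...,2]-c[...,0]>8)&(g>55)))&(np.hypot(*np.mgrid[-200:220,-420:140])<20)
m=cv2.morphologyEx(m.astype(np.uint8),cv2.MORPH_OPEN,np.ones((3,3)))
print('cube mask',m.sum());v,u=np.nonzero(m);r=cv2.minAreaRect((cast(s,np.c_[u,v],.03)[:,:2]*1000).astype(np.float32));print(r)
tool((.5196,-.462,.26))
E
```

```text
far edge yaw 13.915251 pt [0.5203808  0.17366084]
near bottom yaw 12.947972 pt [0.45327872 0.10722131]
left end xdir yaw 13.177013 pt [0.4673574  0.23535588]
ledge/plate xdir yaw 13.868635 pt [0.47751227 0.18169299]
0.44 1 ymin at [ 0.448 -0.312  0.05 ] z max [ 0.448 -0.312  0.05 ]
0.46 49 ymin at [ 0.467 -0.338  0.056] z max [ 0.469 -0.322  0.067]
0.48 88 ymin at [ 0.483 -0.342  0.072] z max [ 0.489 -0.325  0.088]
0.5 69 ymin at [ 0.508 -0.348  0.094] z max [ 0.509 -0.325  0.109]
0.52 54 ymin at [ 0.522 -0.35   0.112] z max [ 0.529 -0.334  0.125]
0.54 85 ymin at [ 0.546 -0.355  0.135] z max [ 0.549 -0.35   0.15 ]
0.56 102 ymin at [ 0.567 -0.593  0.075] z max [ 0.567 -0.366  0.17 ]
0.58 115 ymin at [ 0.571 -0.589  0.071] z max [ 0.589 -0.353  0.184]
cube mask 282
((526.0963134765625, -456.8370056152344), (69.35923767089844, 57.485572814941406), 17.46312713623047)
tool shift [ 0.3788 -0.0165 -0.0422] toolx yaw 15.35 tilt [-3.0e-04  1.6e-03 -1.0e+00]
```

Emit:
drive_tool(moves=[[0.025, 0, 0, -0.029, 0], [0.045, 0, 0, 0, 0], [0.05, 0, 0, 0, 0], [0.055, 0, 0, 0, 0], [0.055, 0, 0, 0, 0], [0.055, 0, 0, 0, 0], [0.045, 0, 0, 0, 0], [0.03, 0, 0, 0, 0], [0.018, 0, 0, 0, 0], [0, 0, 0, 0, 0], [0, 0, 0, 0, 0]])

```text
t: 1.48
position: [0.5193, -0.4694, 0.2185]
ee_rot: [0.989, 0.147, -0.0, -0.0]
force: [-0.2, -0.8, 0.2]
finger_gap: 0.0929
grasp_force: 0.0
```

```bash
python3 -c "
from h import *
st();tool((.5219,-.4697,.012))"
```

```text
{'t': 1.475, 'qpos': [-0.8079, 0.4036, 1.1672, -0.0005, 1.5713, 0.4671], 'position': [0.5193, -0.4694, 0.2185], 'ee_rot': [0.9891, 0.1474, -0.0003, -0.0], 'force': [-0.2197, -0.8348, 0.1529], 'finger_gap': 0.0929, 'grasp_force': 0.0}
tool shift [0.0025 0.0011 0.2065] toolx yaw 16.95 tilt [-7.e-04 -0.e+00 -1.e+00]
```

Emit:
drive_tool(moves=[[0.0025, 0.001, 0.03, 0, 0], [0, 0, 0.04, 0, 0], [0, 0, 0.04, 0, 0], [0, 0, 0.035, 0, 0], [0, 0, 0.025, 0, 0], [0, 0, 0.018, 0, 0], [0, 0, 0.012, 0, 0], [0, 0, 0.006, 0, 0], [0, 0, 0, 0, 0]])

```text
t: 2.6
position: [0.5232, -0.4692, 0.0129]
ee_rot: [0.989, 0.148, 0.0, 0.0]
force: [-0.2, -0.5, -0.1]
finger_gap: 0.093
grasp_force: 0.0
```

Emit:
drive_tool(moves=[[0, 0, 0, 0, 0.2], [0, 0, 0, 0, 0.4], [0, 0, 0, 0, 0.5], [0, 0, 0, 0, 0.6], [0, 0, 0, 0, 0.8], [0, 0, 0, 0, 1], [0, 0, 0, 0, 1], [0, 0, 0, 0, 1]])

```text
t: 3.6
position: [0.5232, -0.4689, 0.0127]
ee_rot: [0.989, 0.148, 0.0, -0.0]
force: [-0.4, 1.6, 1.7]
finger_gap: 0.0459
grasp_force: 30.0
```

Gap is 45.9 mm, so the cube is gripped over its length. Now I'll lift it above the leads.

Emit:
drive_tool(moves=[[0, 0, -0.01, 0, 1], [0, 0, -0.02, 0, 1], [0, 0, -0.03, 0, 1], [0, 0, -0.04, 0, 1], [0, 0, -0.05, 0, 1], [0, 0, -0.05, 0, 1], [0, 0, -0.045, 0, 1], [0, 0, -0.03, 0, 1], [0, 0, -0.02, 0, 1], [0, 0, -0.01, 0, 1], [0, 0, 0, 0, 1]])

```text
t: 4.97
position: [0.5233, -0.4693, 0.319]
ee_rot: [0.989, 0.148, 0.001, 0.001]
force: [-0.1, 0.1, -1.1]
finger_gap: 0.0458
grasp_force: 30.0
```

```bash
python3 -c "
from h import *
st();tool((.48,-.15,.31))
import math
y=math.radians(13.6);Y=np.array([-math.sin(y),math.cos(y)])
H=np.array([.4965,.0975])
for k in(-.056,.056,.088,.114):print(k,H+k*Y)
"
```

```text
{'t': 4.975, 'qpos': [-0.8039, 0.4031, 0.987, -0.0, 1.7494, 0.4702], 'position': [0.5233, -0.4693, 0.319], 'ee_rot': [0.989, 0.1478, 0.0006, 0.0009], 'force': [-0.1294, 0.075, -1.0564], 'finger_gap': 0.0458, 'grasp_force': 29.9997}
tool shift [ 0.0519 -0.318   0.0085] toolx yaw 17.0 tilt [ 0.0014 -0.0015 -1.    ]
-0.056 [0.50966796 0.04307018]
0.056 [0.48333204 0.15192982]
0.088 [0.47580749 0.18303257]
0.114 [0.4696938  0.20830355]
```

Emit:
drive_tool(moves=[[0, 0, 0, 0.056, 1], [0.003, -0.02, 0, 0, 1], [0.005, -0.03, 0, 0, 1], [0.007, -0.04, 0, 0, 1], [0.008, -0.05, 0, 0, 1], [0.008, -0.05, 0, 0, 1], [0.008, -0.05, 0, 0, 1], [0.008, -0.05, 0, 0, 1], [0.008, -0.05, 0, 0, 1], [0.008, -0.05, 0, 0, 1], [0.008, -0.05, 0, 0, 1], [0.008, -0.05, 0, 0, 1], [0.008, -0.05, 0, 0, 1], [0.008, -0.05, 0, 0, 1], [0.007, -0.04, 0, 0, 1], [0.005, -0.03, 0, 0, 1], [0.004, -0.015, 0, 0, 1], [0, 0, 0, 0, 1], [0, 0, 0, 0, 1]])

```text
t: 7.35
position: [0.4701, 0.212, 0.3174]
ee_rot: [0.993, 0.12, -0.0, 0.0]
force: [0.2, 0.4, -1.8]
finger_gap: 0.0459
grasp_force: 30.0
```

```bash
python3 - <<'E'
from h import *
st();tool((.4698,.2082,.06))
for n in('top','scene'):
    s=snap(n);np.savez(n+'1.npz',**s)
    p=manip.get_state()['position'];u,v=proj(s,p)[0].astype(int);print(n,u,v)
    im=s['color'][max(v-60,0):v+60,max(u-60,0):u+60,::-1];im=cv2.resize(im,(400,400),interpolation=2)
    o=im if n=='top' else np.hstack([o,im])
cv2.imwrite('pics/d.png',o)
E
```

```text
{'t': 7.35, 'qpos': [0.3245, -0.1177, 1.5594, -0.0005, 1.7005, 1.6553], 'position': [0.4701, 0.212, 0.3174], 'ee_rot': [0.9928, 0.1197, -0.0002, 0.0003], 'force': [0.2076, 0.3777, -1.844], 'finger_gap': 0.0459, 'grasp_force': 29.9995}
tool shift [-0.0011  0.0035  0.2574] toolx yaw 13.75 tilt [-4.e-04 -6.e-04 -1.e+00]
top 176 203
scene 237 77
```

View pics/d.png

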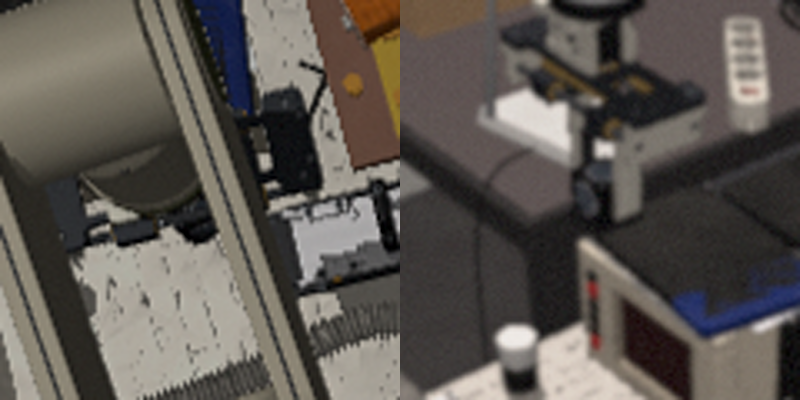

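The arm hides the cube from the top camera. The scene view (right half, cube at about (600,195)) shows it hanging straight in the fingers, well clear of the display unit and the canister. Now down to just above the ledge.

Emit:
drive_tool(moves=[[0, 0.0025, 0.02, 0, 1], [0, 0, 0.035, 0, 1], [0, 0, 0.045, 0, 1], [0, 0, 0.045, 0, 1], [0, 0, 0.045, 0, 1], [0, 0, 0.035, 0, 1], [0, 0, 0.025, 0, 1], [0, 0, 0.015, 0, 1], [0, 0, 0.01, 0, 1], [0, 0, 0.007, 0, 1], [0, 0, 0, 0, 1], [0, 0, 0, 0, 1]])

```text
t: 8.95
position: [0.4712, 0.2108, 0.0365]
ee_rot: [0.993, 0.12, 0.001, -0.0]
force: [0.7, -0.1, -1.7]
finger_gap: 0.0458
grasp_force: 30.0
```

```bash
python3 - <<'E'
from h import *
st();tool((.4698,.2082,.0297))
for n in('top','scene'):
    s=snap(n);np.savez(n+'2.npz',**s)
    u,v=proj(s,(.48,.17,.03))[0].astype(int);print(n,u,v)
    im=s['color'][max(v-40,0):v+40,max(u-40,0):u+40,::-1];im=cv2.resize(im,(400,400),interpolation=2)
    o=im if n=='top' else np.hstack([o,im])
cv2.imwrite('pics/e.png',o)
E
```

```text
{'t': 8.95, 'qpos': [0.3214, 0.0744, 1.8964, -0.0, 1.1694, 1.6513], 'position': [0.4712, 0.2108, 0.0365], 'ee_rot': [0.9928, 0.1201, 0.0007, -0.0001], 'force': [0.6896, -0.1046, -1.7238], 'finger_gap': 0.0458, 'grasp_force': 29.9997}
tool shift [-0.002   0.0022  0.0068] toolx yaw 13.8 tilt [ 1.3e-03  4.0e-04 -1.0e+00]
top 208 216
scene 249 162
```

View pics/e.png

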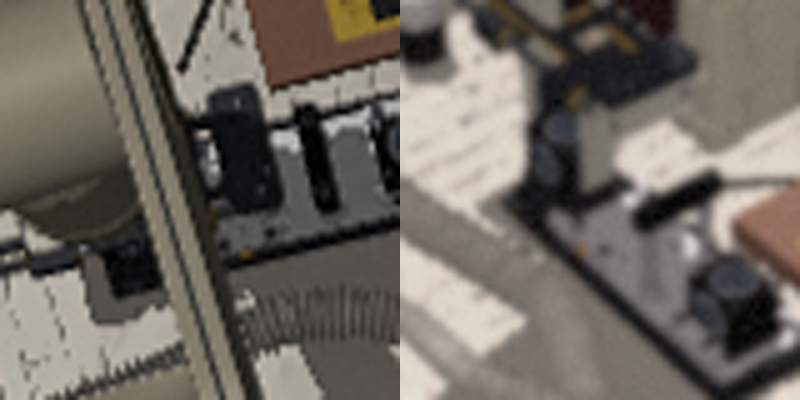

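The cube hangs over the ledge: in the scene half it is at about (560,150), with the slide way's open end just beyond it. I'll lower it onto the ledge until contact and open slightly.

Emit:
drive_tool(moves=[[-0.0005, 0, 0.003, 0, 1], [0, 0, 0.002, 0, 1], [0, 0, 0.001, 0, 1], [0, 0, 0.001, 0, 1], [0, 0, 0, 0, 1], [0, 0, 0, 0, 1]])

```text
t: 9.8
position: [0.4701, 0.2105, 0.0291]
ee_rot: [0.993, 0.12, -0.0, 0.0]
force: [-2.6, -1.4, 5.5]
finger_gap: 0.0457
grasp_force: 30.0
```

```bash
python3 - <<'E'
from h import *
st();tool((.4698,.2082,.0297))
s=snap('scene');np.savez('scene3.npz',**s);c=s['color'].astype(int)
m=((c[...,2]-c[...,0]>8)&(c.max(-1)>40)).astype(np.uint8)
k,l,S,ce=cv2.connectedComponentsWithStats(m,connectivity=4)
X=np.array([np.cos(np.radians(13.8)),np.sin(np.radians(13.8))]);Y=np.array([-X[1],X[0]])
for i in range(1,k):
    if S[i,4]>8 and 230<ce[i,0]<300 and 130<ce[i,1]<205:
        for h in(.04,.058):
            q=cast(s,ce[i],h)[0,:2]-[.4965,.0975];print(np.round(ce[i],1),S[i],h,'lat',round(q@X,4),'lon',round(q@Y,4))
cv2.imwrite('pics/f.png',cv2.resize(s['color'][130:210,225:305,::-1],(560,560),interpolation=2))
E
```

```text
{'t': 9.8, 'qpos': [0.3214, 0.0838, 1.9017, 0.0, 1.1563, 1.6514], 'position': [0.4701, 0.2105, 0.0291], 'ee_rot': [0.9928, 0.1201, -0.0001, 0.0], 'force': [-2.6297, -1.4237, 5.4748], 'finger_gap': 0.0457, 'grasp_force': 30.001}
tool shift [-0.0008  0.0021 -0.0006] toolx yaw 13.8 tilt [-2.e-04 -0.e+00 -1.e+00]
[241.2 149.1] [240 148   4   4  11] 0.04 lat 0.0124 lon 0.1351
[241.2 149.1] [240 148   4   4  11] 0.058 lat 0.0001 lon 0.117
[275.5 177.5] [272 176   7   4  19] 0.04 lat 0.0146 lon -0.0402
[275.5 177.5] [272 176   7   4  19] 0.058 lat 0.0022 lon -0.055
```

View pics/f.png

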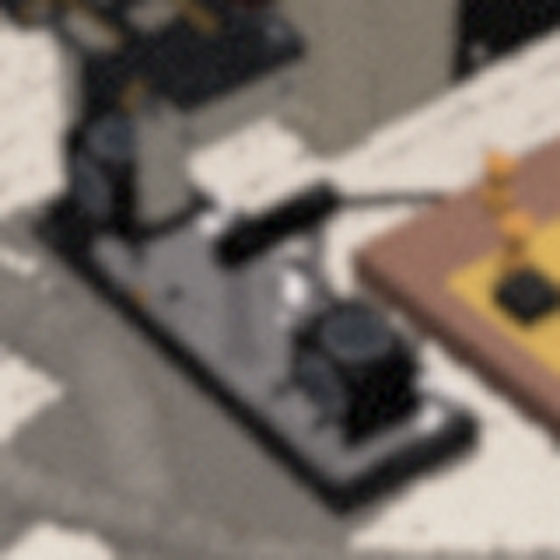

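The cube stands on the ledge (contact force 5.5 N), lined up behind the open end. I'll open slightly and push with the rear finger so that the cube can align itself.

Emit:
drive_tool(moves=[[0, 0, 0, 0, 0.43], [0, 0, 0, 0, 0.43], [0, 0, -0.001, 0, 0.43], [0, 0, 0, 0, 0.43]])

```text
t: 10.35
position: [0.4702, 0.2105, 0.0297]
ee_rot: [0.993, 0.12, 0.0, -0.0]
force: [1.1, -1.0, -0.6]
finger_gap: 0.0532
grasp_force: 0.0
```

Emit:
drive_tool(moves=[[0, 0.003, 0, 0, 0.43], [0, 0.004, 0, 0, 0.43], [0, 0.004, 0, 0, 0.43], [0, 0.004, 0, 0, 0.43], [0, 0, 0, 0, 0.43]])

```text
t: 10.98
position: [0.4738, 0.1954, 0.0296]
ee_rot: [0.993, 0.12, -0.0, 0.0]
force: [0.4, -0.4, -1.7]
finger_gap: 0.0528
grasp_force: 0.0
```

Emit:
drive_tool(moves=[[0, 0.003, 0, 0, 0.43], [0, 0.003, 0, 0, 0.43], [0, 0.003, 0, 0, 0.43], [0, 0.003, 0, 0, 0.43], [0, 0, 0, 0, 0.43]])

```text
t: 11.6
position: [0.4767, 0.184, 0.0297]
ee_rot: [0.993, 0.12, 0.0, 0.0]
force: [-0.1, 0.1, -0.1]
finger_gap: 0.0527
grasp_force: 0.4
```

```bash
python3 - <<'E'
from h import *
st()
s=snap('scene')
cv2.imwrite('pics/g.png',cv2.resize(s['color'][130:210,225:305,::-1],(560,560),interpolation=2))
E
```

```text
{'t': 11.6, 'qpos': [0.2681, 0.0718, 1.9131, -0.0002, 1.1565, 1.5984], 'position': [0.4767, 0.184, 0.0297], 'ee_rot': [0.9928, 0.12, 0.0001, 0.0001], 'force': [-0.0746, 0.1375, -0.1326], 'finger_gap': 0.0527, 'grasp_force': 0.3739}
```

View pics/g.png

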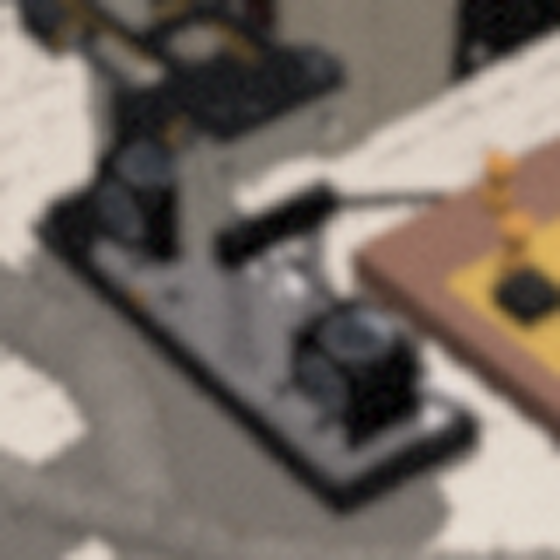

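The cube (about (130,210) in the crop) stands upright and is entering the horns with little force. I'll keep pushing.

Emit:
drive_tool(moves=[[0, 0.003, 0, 0, 0.43], [0, 0.003, 0, 0, 0.43], [0, 0.003, 0, 0, 0.43], [0, 0, 0, 0, 0.43]])

```text
t: 12.15
position: [0.4786, 0.175, 0.0295]
ee_rot: [0.993, 0.12, -0.0, 0.0]
force: [0.5, 0.8, -0.3]
finger_gap: 0.0531
grasp_force: 0.1
```

Emit:
drive_tool(moves=[[0, 0.003, 0, 0, 0.43], [0, 0.003, 0, 0, 0.43], [0, 0.003, 0, 0, 0.43], [0, 0, 0, 0, 0.43]])

```text
t: 12.65
position: [0.4811, 0.1669, 0.0299]
ee_rot: [0.993, 0.12, 0.0, -0.0]
force: [1.6, 4.1, -0.2]
finger_gap: 0.053
grasp_force: 1.6
```

Emit:
drive_tool(moves=[[0, 0.003, 0, 0, 0.43], [0, 0.003, 0, 0, 0.43], [0, 0.002, 0, 0, 0.43], [0, 0, 0, 0, 0.43]])

```text
t: 13.15
position: [0.4824, 0.1585, 0.0294]
ee_rot: [0.993, 0.12, -0.0, 0.0]
force: [0.3, 1.2, -0.7]
finger_gap: 0.0531
grasp_force: 0.4
```

Emit:
drive_tool(moves=[[0, 0.0015, 0, 0, 0.43], [0, 0, 0, 0, 0.43]])

```text
t: 13.4
position: [0.483, 0.1574, 0.0296]
ee_rot: [0.993, 0.12, -0.0, 0.0]
force: [-0.1, 1.9, -0.2]
finger_gap: 0.0529
grasp_force: 0.7
```

Emit:
drive_tool(moves=[[0, 0.0015, 0, 0, 0.43], [0, 0, 0, 0, 0.43]])

```text
t: 13.65
position: [0.4834, 0.1559, 0.0296]
ee_rot: [0.993, 0.12, -0.0, 0.0]
force: [0.0, 2.1, 0.3]
finger_gap: 0.0529
grasp_force: 0.7
```

Emit:
drive_tool(moves=[[0, 0.001, 0, 0, 0.43], [0, 0, 0, 0, 0.43]])

```text
t: 13.9
position: [0.4835, 0.1549, 0.0295]
ee_rot: [0.993, 0.12, -0.0, 0.0]
force: [-0.6, 1.5, -0.6]
finger_gap: 0.053
grasp_force: 0.7
```

Emit:
drive_tool(moves=[[0, 0.001, 0, 0, 0.43], [0, 0, 0, 0, 0.43]])

```text
t: 14.15
position: [0.4836, 0.154, 0.0295]
ee_rot: [0.993, 0.12, -0.0, 0.0]
force: [-0.4, 1.5, 0.8]
finger_gap: 0.0529
grasp_force: 0.7
```

Emit:
drive_tool(moves=[[0, 0.001, 0, 0, 0.43], [0, 0, 0, 0, 0.43]])

```text
t: 14.4
position: [0.4839, 0.153, 0.0295]
ee_rot: [0.993, 0.12, -0.0, 0.0]
force: [-0.3, 1.7, -0.2]
finger_gap: 0.0531
grasp_force: 0.7
```

Emit:
drive_tool(moves=[[0, 0.001, 0, 0, 0.43], [0, 0, 0, 0, 0.43]])

```text
t: 14.65
position: [0.4846, 0.152, 0.0297]
ee_rot: [0.993, 0.12, 0.0, 0.0]
force: [-0.6, -1.8, -0.0]
finger_gap: 0.053
grasp_force: 0.1
```

Emit:
drive_tool(moves=[[0, 0.001, 0, 0, 0.43], [0, 0, 0, 0, 0.43]])

```text
t: 14.9
position: [0.4848, 0.1511, 0.0297]
ee_rot: [0.993, 0.12, 0.0, 0.0]
force: [0.0, -0.0, -0.6]
finger_gap: 0.0531
grasp_force: 0.0
```

```bash
python3 - <<'E'
from h import *
st()
X=np.array([np.cos(np.radians(13.8)),np.sin(np.radians(13.8))]);Y=np.array([-X[1],X[0]])
for f in(0,3,9):
    s=dict(np.load(f'scene{f}.npz')) if f<9 else snap('scene')
    if f==9: cv2.imwrite('pics/i.png',cv2.resize(s['color'][140:200,225:305,::-1],(800,600),interpolation=2))
    c=s['color'].astype(int)
    m=((c[...,2]-c[...,0]>6)&(c.max(-1)>40)).astype(np.uint8)
    k,l,S,ce=cv2.connectedComponentsWithStats(m,connectivity=4)
    for i in range(1,k):
        if S[i,4]>8 and 230<ce[i,0]<300 and 130<ce[i,1]<205:
            q=cast(s,ce[i],.058)[0,:2]-[.4965,.0975];print(f,np.round(ce[i],1),S[i],'lat',round(q@X,4),'lon',round(q@Y,4))
    P=world(s);g=c.max(-1);h=(P[...,2]>.078)&(P[...,2]<.1)&(np.hypot(P[...,0]-.4965,P[...,1]-.0975)<.045)&(g<60)
    v,u=np.nonzero(h);q=cast(s,np.c_[u,v],.085)[:,:2]-[.4965,.0975];print(f,'handle',len(u),u.mean(),v.mean(),(q@Y).mean(),(q@X).mean())
E
```

```text
{'t': 14.9, 'qpos': [0.2012, 0.0634, 1.9219, -0.0002, 1.156, 1.5314], 'position': [0.4848, 0.1511, 0.0297], 'ee_rot': [0.9928, 0.12, 0.0001, 0.0001], 'force': [0.0225, -0.0004, -0.6219], 'finger_gap': 0.0531, 'grasp_force': 0.0}
0 [275.4 177.4] [272 175   8   6  40] lat 0.0022 lon -0.0545
0 [269.8 184.3] [269 182   3   5   9] lat -0.0301 lon -0.0676
0 handle 74 263.8243243243243 162.0810810810811 -0.0022404146801833125 -0.000939830709036625
3 [241.2 148.9] [239 147   5   5  16] lat 0.0009 lon 0.1177
3 [275.2 177.2] [272 175   7   6  28] lat 0.0023 lon -0.0534
3 [270.  184.2] [268 183   4   4  11] lat -0.0291 lon -0.0675
3 handle 78 263.62820512820514 162.14102564102564 -0.002089013438436657 -0.0015686257654598734
9 [252.5 158.2] [250 156   6   5  19] lat 0.0016 lon 0.0591
9 [275.7 177.3] [273 175   7   6  25] lat 0.0031 lon -0.0549
9 [270.4 184.9] [269 183   4   5  14] lat -0.03 lon -0.0706
9 handle 39 259.05128205128204 164.53846153846155 -0.0021724189139602393 -0.01922574651310575
```

View pics/i.png

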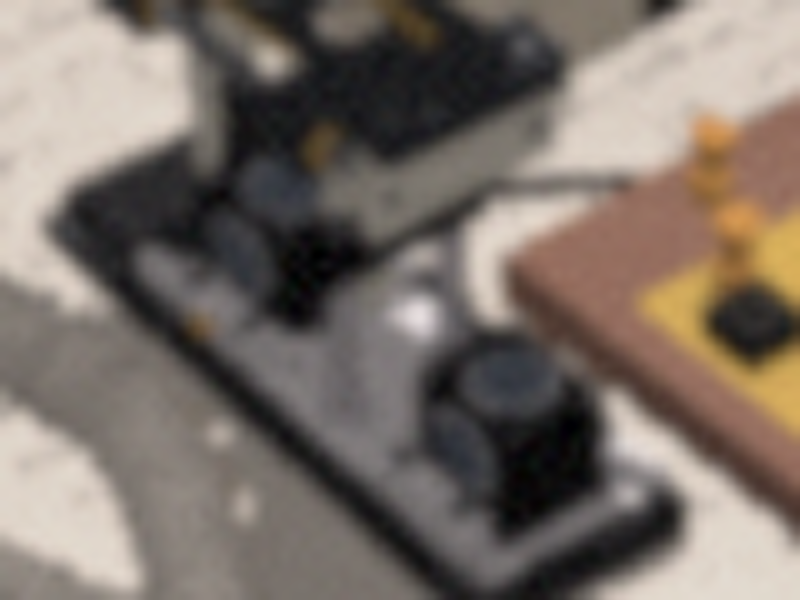

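The cube (top window near (275,190) in the crop) now sits almost home. The push force fell to zero, which suggests the ball has clicked. The front finger is close to the handle, so I'll narrow the gap and push gently until I feel the stop.

Emit:
drive_tool(moves=[[0, 0, 0, 0, 0.47], [0, 0, 0, 0, 0.47], [0, 0, 0, 0, 0.47]])

```text
t: 15.32
position: [0.4847, 0.1513, 0.0297]
ee_rot: [0.993, 0.12, 0.0, -0.0]
force: [-0.3, 1.3, 0.3]
finger_gap: 0.0495
grasp_force: 0.5
```

Emit:
drive_tool(moves=[[0, 0.001, 0, 0, 0.47], [0, 0, 0, 0, 0.47]])

```text
t: 15.58
position: [0.4849, 0.1511, 0.0298]
ee_rot: [0.993, 0.12, 0.0, -0.001]
force: [-1.0, 5.6, 1.1]
finger_gap: 0.0495
grasp_force: 2.7
```

Emit:
drive_tool(moves=[[0, 0.001, 0, 0, 0.47], [0, 0, 0, 0, 0.47]])

```text
t: 15.82
position: [0.485, 0.1509, 0.03]
ee_rot: [0.993, 0.12, 0.0, -0.001]
force: [-1.7, 9.2, 1.9]
finger_gap: 0.0495
grasp_force: 4.6
```

Emit:
drive_tool(moves=[[0, 0.0015, 0, 0, 0.47], [0, 0, 0, 0, 0.47]])

```text
t: 16.08
position: [0.4852, 0.1506, 0.0302]
ee_rot: [0.993, 0.12, 0.0, -0.002]
force: [-3.0, 14.8, 4.8]
finger_gap: 0.0497
grasp_force: 7.5
```

Emit:
drive_tool(moves=[[0, -0.004, 0, 0, 0.44], [0, 0, 0, 0, 0.44], [0, 0, 0, 0, 0.44], [0, 0, 0, 0, 0.44]])

```text
t: 16.58
position: [0.4845, 0.1514, 0.0296]
ee_rot: [0.993, 0.12, -0.0, 0.0]
force: [0.7, 0.1, 0.3]
finger_gap: 0.0523
grasp_force: 0.0
```

A firm stop at 14.8 N with no further travel: the cube is home and the fingers are free of it. I'll lift away and go over the handle.

Emit:
drive_tool(moves=[[0, 0, -0.005, 0, 0.44], [0, 0, -0.015, 0, 0.44], [0, 0, -0.025, 0, 0.44], [0, 0, -0.035, 0, 0.44], [0, 0, -0.03, 0, 0.44], [0, 0, -0.02, 0, 0.44], [0, 0, -0.01, 0, 0.44], [0, 0.015, 0, 0, 0.6], [0, 0.025, 0, 0, 0.6], [0, 0.015, 0, 0, 0.6], [0, 0, 0, 0, 0.6], [0, 0, 0, 0, 0.6]])

```text
t: 18.08
position: [0.4974, 0.0984, 0.1693]
ee_rot: [0.993, 0.12, -0.0, -0.0]
force: [0.0, 0.2, -0.1]
finger_gap: 0.0371
grasp_force: 0.0
```

```bash
python3 - <<'E'
from h import *
st();tool((.4968,.0977,.066))
X=np.array([np.cos(np.radians(13.8)),np.sin(np.radians(13.8))]);Y=np.array([-X[1],X[0]])
s=snap('scene');c=s['color'].astype(int)
m=((c[...,2]-c[...,0]>6)&(c.max(-1)>40)).astype(np.uint8)
k,l,S,ce=cv2.connectedComponentsWithStats(m,connectivity=4)
for i in range(1,k):
    if S[i,4]>8 and 230<ce[i,0]<300 and 130<ce[i,1]<205:
        q=cast(s,ce[i],.058)[0,:2]-[.4965,.0975];print(np.round(ce[i],1),S[i],'lat',round(q@X,4),'lon',round(q@Y,4))
E
```

```text
{'t': 18.075, 'qpos': [0.094, -0.0937, 1.8057, 0.0003, 1.4303, 1.4244], 'position': [0.4974, 0.0984, 0.1693], 'ee_rot': [0.9928, 0.1199, -0.0003, -0.0002], 'force': [0.02, 0.2341, -0.0665], 'finger_gap': 0.0371, 'grasp_force': 0.0}
tool shift [-0.0007  0.0006  0.1033] toolx yaw 13.77 tilt [-7.e-04  3.e-04 -1.e+00]
[253.4 158.5] [250 156   8   6  36] lat 0.003 lon 0.056
[248.3 165.4] [247 164   4   4   9] lat -0.0293 lon 0.0395
[275.7 177.2] [273 175   7   5  27] lat 0.0032 lon -0.0544
[270.4 184.8] [269 183   4   5  13] lat -0.03 lon -0.0704
```

The loose and fixed windows have the same lateral offset and are 110 mm apart (112 mm nominal, pixel about 2 mm), which agrees with the cube being home. Descending on the handle.

Emit:
drive_tool(moves=[[-0.0005, 0.0005, 0.02, 0, 0.6], [0, 0, 0.03, 0, 0.6], [0, 0, 0.025, 0, 0.6], [0, 0, 0.015, 0, 0.6], [0, 0, 0.01, 0, 0.6], [0, 0, 0.004, 0, 0.6], [0, 0, 0, 0, 0.6], [0, 0, 0, 0, 0.6]])

```text
t: 19.12
position: [0.4979, 0.0977, 0.0664]
ee_rot: [0.993, 0.12, 0.001, 0.0]
force: [-0.1, 0.6, -0.9]
finger_gap: 0.0373
grasp_force: 0.0
```

Emit:
drive_tool(moves=[[0, 0, 0, 0, 0.7], [0, 0, 0, 0, 0.75], [0, 0, 0, 0, 0.8], [0, 0, 0, 0, 0.85], [0, 0, 0, 0, 0.9], [0, 0, 0, 0, 1], [0, 0, 0, 0, 1], [0, 0, 0, 0, 1]])

```text
t: 20.12
position: [0.4972, 0.099, 0.0657]
ee_rot: [0.993, 0.12, 0.0, -0.001]
force: [-1.4, 6.0, 0.3]
finger_gap: 0.0134
grasp_force: 30.0
```

Handle gripped (13.4 mm gap, 30 N). I'll relieve the side load and lift slowly.

Emit:
drive_tool(moves=[[0, -0.001, 0, 0, 1], [0, 0, 0, 0, 1], [0, 0, -0.003, 0, 1], [0, 0, -0.004, 0, 1], [0, 0, -0.005, 0, 1], [0, 0, 0, 0, 1]])

```text
t: 20.88
position: [0.4974, 0.0983, 0.0782]
ee_rot: [0.993, 0.12, 0.0, 0.0]
force: [-0.6, 0.0, -5.0]
finger_gap: 0.0135
grasp_force: 30.0
```

Emit:
drive_tool(moves=[[0, 0, -0.005, 0, 1], [0, 0, -0.008, 0, 1], [0, 0, -0.01, 0, 1], [0, 0, -0.012, 0, 1], [0, 0, -0.012, 0, 1], [0, 0, -0.012, 0, 1], [0, 0, -0.012, 0, 1], [0, 0, -0.01, 0, 1], [0, 0, -0.008, 0, 1], [0, 0, -0.005, 0, 1], [0, 0, -0.002, 0, 1], [0, 0, 0, 0, 1], [0, 0, 0, 0, 1], [0, 0, 0, 0, 1], [0, 0, 0, 0, 1], [0, 0, 0, 0, 1], [0, 0, 0, 0, 1]])

```text
t: 23.0
position: [0.497, 0.0987, 0.1737]
ee_rot: [0.993, 0.12, 0.0, -0.0]
force: [-0.8, 0.9, -5.6]
finger_gap: 0.0136
grasp_force: 30.0
```

```bash
python3 - <<'E'
from h import *
st()
X=np.array([np.cos(np.radians(13.8)),np.sin(np.radians(13.8))]);Y=np.array([-X[1],X[0]])
s=snap('scene');c=s['color'].astype(int);P=world(s)
m=((c[...,2]-c[...,0]>6)&(c.max(-1)>40)&(abs(P[...,0]-.4965)<.12)&(abs(P[...,1]-.0975)<.14)&(P[...,2]>.1)).astype(np.uint8)
k,l,S,ce=cv2.connectedComponentsWithStats(m,connectivity=4)
for i in range(1,k):
    if S[i,4]>8:
        q=cast(s,ce[i],.165)[0,:2]-[.4965,.0975];print(np.round(ce[i],1),S[i],np.round(np.median(P[l==i],0),3),'lat',round(q@X,4),'lon',round(q@Y,4))
E
```

```text
{'t': 23.0, 'qpos': [0.0947, -0.0984, 1.8019, 0.0, 1.438, 1.4247], 'position': [0.497, 0.0987, 0.1737], 'ee_rot': [0.9928, 0.1201, 0.0, -0.0], 'force': [-0.7877, 0.9292, -5.6456], 'finger_gap': 0.0136, 'grasp_force': 29.9963}
[286.2 108.9] [282 107  10   4  17] [0.536 0.039 0.301] lat 0.1553 lon 0.0817
[252.2 130.8] [249 128   8   6  36] [0.485 0.152 0.167] lat 0.0028 lon 0.0581
[247.4 137.8] [246 136   4   5  12] [0.467 0.147 0.147] lat -0.0283 lon 0.0402
[276.4 149.9] [273 147   8   6  27] [0.512 0.042 0.166] lat 0.0034 lon -0.0555
[271.  157.7] [269 155   5   7  17] [0.493 0.038 0.148] lat -0.0302 lon -0.0726
```

The weight is carried (5.6 N), both cube tops are at z ≈ 0.166 m (level), and the spacing is 113 mm. Handing in.

```bash
python3 -c "
from plant import manip;print(manip.job_done())"
```

```text
the job is handed in; nothing more can be done
None
```

I slid the cube in to a firm stop, let go, and lifted the slider by its handle. I handed the job in with it held level and steady, its underside about 11 cm above the table. The spring ball's click was inferred from the push force dropping and from the measured cube position, not seen, and the hand-in returned no verdict.

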